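Shut and bolt the sprung gate of a slide press

ROBOT

A 7-joint arm with a two-finger parallel gripper is mounted at the origin on the work surface. World frame = base frame: x ahead of the robot, y to its left, z up, the work surface at z = 0. Lengths are in m, angles in rad, forces in N, time in s.
With the tool pointing down it reaches from about 0.425 to 0.8 m from the base axis. Payload 8.3 kg.
Tool frame: the origin (TCP) lies at the very end of the fingers, on their centre line; the grasp point (between the pads) lies 19 mm behind it; z points along the fingers, y is the direction in which the jaws open and shut (so a half turn about z gives the same grasp; the last joint's range is limited). The gripper opens to 85 mm and grips with 20 to 120 N. Pads are 22 mm wide; open, the fingers measure 114 mm over their backs; the gripper's body (76 mm by 85 mm) begins 54 mm behind the grasp point. The pads swing forward as they close: fully open they stand 13 mm farther back than shut.
Start: joints at [-1.272, 0.383, 0.016, 1.37, -0.006, 1.388, -0.046], TCP at [0.221, 0.585, 0.196] pointing down, gripper open.
Joint ranges: [-2.95, 2.95], [-0.25, 2.06], [-1.52, 1.56], [0.18, 2.33], [-1.44, 4.58], [0.02, 2.06], [-3.01, 3.01]. Speed limits (rad/s): [2.39, 2.39, 3.01, 3.01, 3.14, 3.14, 3.14].

INTERFACE

Orientations are given as [roll, pitch, yaw] about the fixed x, y, z axes, in that order (R = Rz(yaw) Ry(pitch) Rx(roll)).
In Python, from cell import manip, viewer, finder gives the robot as it stands.
- The arm moves only by the shell command python3 -m creep 'ROWS' [FORCE]. ROWS is JSON, one flat list of numbers, 5 for each row, row after row: the shift along the tool's x, y, z in m, then the turn about the tool's z in rad, then the gripper's target within -1 to 1 (fully open at 1, half-way at 0, shut at -1). In form: [dx, dy, dz, twist, hand, dx, dy, dz, twist, hand, ...]. A call has 1 to 5 rows; each row is the pose to reach, as a shift and turn from the pose measured when the call began, along the tool's axes at that moment; what a row does not reach only later rows make up. A row lasts 1/10 s, in which the tool goes at most 50 mm and 8.59 degrees, less where a joint would pass 70% of its speed; a pose out of reach is approached as far as the arm can. A call with a gripper value outside its range is refused whole. The fingers move at their own pace and stop on an object; FORCE is the grip in N (left out, the last holds). Time passes only in rows, so rows that repeat a pose let the fingers close. It gives the time, the measured TCP pose, the force and the opening at its end, in the units of the state.
- manip.sense(): the state, without advancing time (a new reading comes with each control period).
- viewer.get_image(name): name is "scene" or "top" or "wrist"; returns (picture, depth): 400x640x3 uint8, red, green, blue; 400x640 float32, m along the optical axis (not along the pixel's ray), 0 where there is no reading.
- viewer.camera_info(name): a dict with "vfov" (degrees; the focal length in pixels is half the picture's height over the tangent of half this angle, whatever the lens; pixels are square), "cx", "cy" (the principal point, pixels), "rvec" (rotation vector, rad) and "tvec" (3), from world to camera coordinates, as OpenCV has them. Camera axes: x right, y down, z forward; pixel columns grow to the right and rows downward; lengths in m; the calibration is good to about 2 mm. A picture is of the moment at which its call begins: read the wrist's pose just before it. camera_info takes no time and is no camera call; for the wrist camera it gives the pose at the moment of the call.
- manip.hand_in(): hands the job in, once; it reports no verdict.
Trained networks look in the newest picture that a camera, given by its name, has taken for a name from the list of things; names that differ only in an ending like _2 or _b are one class to them, and where a whole thing is asked for, a point or a joint stands for the part that bears it (a point fixed in the world has none). Each returns a list of dicts, best first, with "score" (0 to 1); they miss things now and then, are a little off and sometimes report something else, mostly with a low value. They report only what shows in the picture. A call takes as long as a camera call.
- finder.spot_in(camera, label): "centre" ([x, y, z] in m, in the coordinates of the camera as it stood for that picture, good to about 4 mm: the middle of the surface that is visible of it).
The state is a dict: "time": time; "joints": joint angles; "qd": joint speeds; "joint_torque": joint torques, N m; "eef_pos": TCP position; "tcp_rot": TCP orientation; "contact_force": force on the tool from outside, world axes, zero at the start; "moment": the same for the moment, N m; "width": opening from 0.0 (shut) to 1.0 (fully open).
Only numpy, scipy, OpenCV 4.12 (cv2) and the standard library are available. Lean on these libraries where they do the work, as an engineer would, in place of code of your own. Each camera call takes 0.05 s, during which the arm holds its last target.

TASK

Close the slide press: swing its sprung steel gate down over the mounted slides against the spring and, while holding it down, slide the bolt by its ball knob all the way home under the keeper, so that the gate stays shut when you let go. Leave the other things on the table where they are.

Things in the scene. Friction and masses are not known exactly. Their poses are not given: they have to be found in the camera images.
- press: slide press, fixed to the table: grey painted base plate 210 (x) x 260 (y) x 24 mm with a cork bed, three glass slides and a steel frame gate hinged along its +x edge. Origin: centre of the base's underside; z up. The gate is 156 mm wide (y) and reaches 135 mm from the hinge axis towards the press's -x; its plate is 6 mm thick. Across the plate near the gate's free edge lies a round steel sliding bolt (12 mm thick) that carries an upright stem and a black ball knob.
- hinge_mid (a point): middle of the gate's hinge axis (fixed), at (75, 0, 37) mm in the press's frame; the axis runs along the press's y. The axes of this point are those of the press.
- gate (a joint): opening angle of the gate, rad: 0 = shut (flat, its hard stop), 0.9 = open against its upper stop, where the spring holds it at the start. The free edge rises and swings towards the press's +x as it opens. A torsion spring always pushes it open: about 0.8 N m when shut (some 7 N at the knob), 0.2 N m when open.
- bolt (a joint): travel of the bolt, m: 0 = fully drawn, 0.040 = fully home. It slides along the hinge axis, towards the press's +y, to go under the keeper; about 1.5 N of friction, it stays where it is left. It starts drawn, between 0 and 0.012; its rounded tip reaches the keeper at about 0.018. With the bolt drawn, the shut gate springs open when let go. If it is slid out before the gate is down it lands on top of the keeper.
- knob (a point): centre of the black ball knob, 30 mm in diameter, on the bolt's 10 mm stem. In the gate's frame (origin hinge_mid; turned with the gate; when shut parallel to the press) it lies at (-110, -20 + bolt travel, 50) mm, 47 mm above the plate's face; so with the gate shut it is 87 mm above the table, open about 154 mm. The ball may be pinched with the jaws closing along the hinge axis; it can turn between the fingers as the gate swings.
- keeper (a point): the steel keeper, a strap bridge at the press's +y side, 34 (x) x 20 (y) mm, top 65 mm above the table; this point is the middle of its opening, at (-35, 110, 55) mm in the press's frame. The bolt must be under the strap: the underside of the strap leaves 4 mm above the bolt when the gate is fully down, so the gate must be within 0.03 rad of shut for the bolt to enter. Bolted and let go, the gate rises to about 0.04 rad and is stopped by the keeper.
- dish: loose glass dish, 94 mm across, 17 mm high, beside the press; origin at the centre of its underside; to be left alone
- stain: loose small amber bottle, 42 mm across, 85 mm high, beside the press; origin at the centre of its underside; to be left alone
- beaker: loose glass beaker, 76 mm across, 100 mm high, on the robot's left; origin at the centre of its underside; to be left alone

How it is judged:
On the way:
1. the gate is pressed down shut while the bolt is not yet home (value of joint gate below 0.08 rad and value of joint bolt below 0.03 m), for 0.05 s.
At the end, for the whole second after the job is handed in: The gate is shut (within 0.08 rad) and stays so by itself, with the bolt home under the keeper (travel over 32 of 40 mm) (value of joint gate below 0.08 rad and value of joint bolt above 0.032 m); the robot touches nothing.
It fails at once if a bystander is pushed more than 30 mm from its place or knocked over (distance of any of dish, stain, beaker from where it was at the start of the episode above 0.03 m or angle between any of stain, beaker's own z axis and vertical above 0.6 rad).
It also fails if it takes over 38 s, if anything falls off the work surface, if the arm or the gripper's body presses on something with over 40 N, if the wrist force passes 120 N, or if a joint passes its speed limit or range.

## Working session

There is one attempt and no reset: what is moved stays moved. The work goes in short steps, Python scripts to look and compute and a shell command to move; the robot and the scene stay as the last step left them, time stands still between calls to the robot, and variables do not carry over. Pictures are saved under pics/ and viewed, and the job is handed in when it is done.

```bash
ls; mkdir -p pics
cat > h.py <<'E'
import numpy as np, cv2
from cell import manip, viewer, finder
def cam(name):
    i=viewer.camera_info(name); f=200/np.tan(np.radians(i["vfov"])/2)
    R=cv2.Rodrigues(np.array(i["rvec"],float))[0]; return f,i["cx"],i["cy"],R,np.array(i["tvec"],float)
def c2w(name,p,c=None):
    f,cx,cy,R,t=c or cam(name); return R.T@(np.array(p)-t)
def px2w(name,u,v,d,c=None):
    f,cx,cy,R,t=c or cam(name); return R.T@(np.array([(u-cx)/f*d,(v-cy)/f*d,d])-t)
def w2px(name,p,c=None):
    f,cx,cy,R,t=c or cam(name); q=R@np.array(p)+t; return f*q[0]/q[2]+cx, f*q[1]/q[2]+cy
E
python3 - <<'E'
from h import *
print(manip.sense())
for n in ("scene","top"):
    im,d=viewer.get_image(n); cv2.imwrite(f"pics/{n}0.png",im[:,:,::-1]); np.save(f"{n}0.npy",d); print(n,viewer.camera_info(n))
    for l in ("press","knob","keeper","bolt","gate"):
        try:
            for r in finder.spot_in(n,l)[:2]: print(l,round(r["score"],2),c2w(n,r["centre"]).round(4))
        except Exception as e: print(l,e)
print(manip.sense()["time"])
E
```

```text
pics
{'time': 0.0, 'joints': array([-1.27186974,  0.38427759,  0.0163726 ,  1.37114083, -0.00626778,
        1.38820162, -0.04647389]), 'qd': array([-0.00017498,  0.00095129, -0.00061838,  0.00174874, -0.00049508,
        0.00094153,  0.00056202]), 'joint_torque': array([-1.46134853e-04, -6.27593923e+01,  8.44339337e-01, -3.71825373e+01,
        1.65970396e-02,  1.41945208e-02,  3.45160743e-05]), 'eef_pos': array([0.22101734, 0.58401063, 0.19536039]), 'tcp_rot': array([-3.13961640e+00,  6.82480816e-05,  2.77986324e+00]), 'contact_force': array([ 0.4566313 , -0.36148156,  0.35433654]), 'moment': array([ 0.03812157, -0.02040763,  0.00525467]), 'width': 1.0002734239077988}
scene {'vfov': 57.35550385898192, 'cx': 319.58907971047637, 'cy': 193.57907232898526, 'rvec': array([ 2.46500525,  0.64455985, -0.18512392]), 'tvec': array([-0.59264082, -0.11423737,  1.16807397])}
press 0.71 [ 0.6071 -0.1578  0.027 ]
knob 0.94 [ 0.6064 -0.1445  0.1333]
bolt 0.88 [ 0.6068 -0.1446  0.1361]
gate 0.91 [ 0.6112 -0.1433  0.1178]
gate 0.67 [ 0.5757 -0.3439  0.0203]
top {'vfov': 57.77259104329358, 'cx': 322.4948253302582, 'cy': 202.48543306136963, 'rvec': array([ 2.10117348, -2.15397366,  0.23297263]), 'tvec': array([0.1152843 , 0.62086825, 0.92437341])}
press 0.71 [ 0.5818 -0.1298  0.022 ]
knob 0.81 [ 0.6082 -0.1446  0.1356]
keeper 0.63 [ 0.5782 -0.1258  0.0236]
bolt 0.96 [ 0.6093 -0.1421  0.1362]
bolt 0.27 [ 0.5815 -0.1275  0.0229]
gate 0.85 [ 0.6027 -0.1345  0.136 ]
0.6
```

View pics/scene0.png

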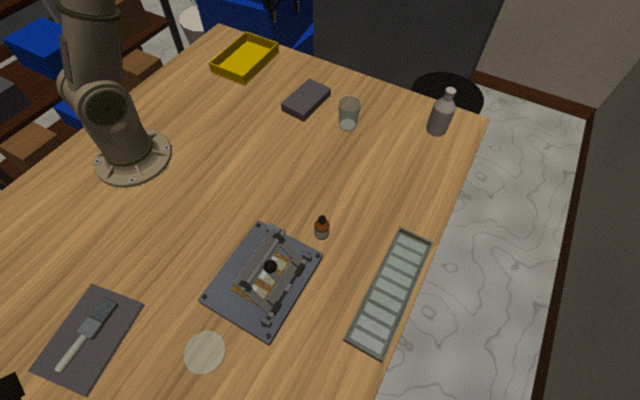

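View pics/top0.png

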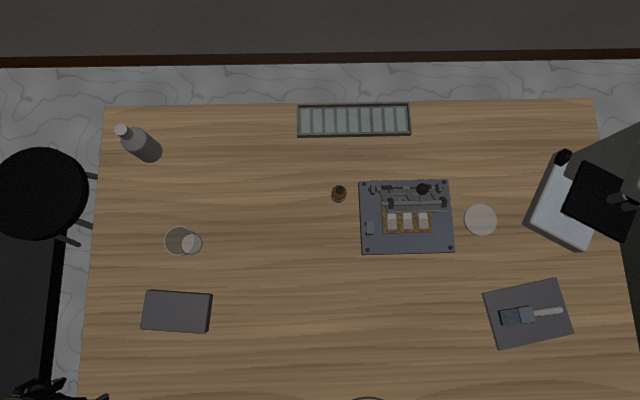

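The scene view shows the press near (262,280), with the knob at (270,267), the bottle at (321,228) and the dish at (204,352). The top view shows the base plate at (360..454, 180..254) and the knob at about (423,189). I'll fit the press pose next.

Run:
```python
from h import *
for n,(x0,x1,y0,y1) in {"top":(310,510,160,270),"scene":(180,350,200,380)}.items():
    im=cv2.imread(f"pics/{n}0.png"); c=im[y0:y1,x0:x1]; s=min(800//c.shape[1],600//c.shape[0]); s=min(s,4)
    c=cv2.convertScaleAbs(c,alpha=1.8,beta=15)
    cv2.imwrite(f"pics/{n}0c.png",cv2.resize(c,None,fx=s,fy=s,interpolation=cv2.INTER_CUBIC)); print(n,s)
    d=np.load(f"{n}0.npy"); C=cam(n); f,cx,cy,R,t=C
    v,u=np.mgrid[0:400,0:640]; P=np.stack([(u-cx)/f*d,(v-cy)/f*d,d],-1)-t
    W=P@R
    m=(d>0)&(abs(W[...,2]-.024)<.008)&(abs(W[...,0]-.58)<.2)&(abs(W[...,1]+.13)<.2)
    m=cv2.morphologyEx(m.astype(np.uint8),cv2.MORPH_OPEN,np.ones((3,3)))
    k,l,st,_=cv2.connectedComponentsWithStats(m); 
    for j in range(1,k):
        if st[j,4]<150: continue
        p=W[l==j]; r=cv2.minAreaRect(p[:,:2].astype(np.float32)*1000); print(n,st[j],r,p[:,2].mean())
    # knob: highest points near
    m=(d>0)&(np.hypot(W[...,0]-.608,W[...,1]+.145)<.05)&(W[...,2]>.09)
    for zz in (.09,.12,.14,.16): 
        q=m&(W[...,2]>zz); 
        if q.sum(): print(zz,q.sum(),W[q].mean(0),W[q].min(0),W[q].max(0))
```

```text
top 4
top [425 179  25  21 226] ((663.6697998046875, -229.54330444335938), (69.2777099609375, 60.2795295715332), 86.80338287353516) 0.02403808263652566
top [ 359  180   96   75 3797] ((588.2056884765625, -135.06832885742188), (210.2633514404297, 260.8324890136719), 0.0878574326634407) 0.02424417845396686
0.09 610 [ 0.60349145 -0.14418444  0.1397484 ] [ 0.57746146 -0.19447427  0.09026219] [ 0.64822851 -0.09520376  0.17142325]
0.12 588 [ 0.60293404 -0.14463441  0.14131577] [ 0.57746146 -0.19447427  0.12050307] [ 0.64822851 -0.09520376  0.17142325]
0.14 235 [ 0.6099804  -0.14395016  0.15330037] [ 0.57746146 -0.18820654  0.14001459] [ 0.64822851 -0.10302575  0.17142325]
0.16 91 [ 0.6329394  -0.14360257  0.16543622] [ 0.62113146 -0.15875356  0.16011309] [ 0.64705105 -0.13170536  0.17142325]
scene 3
scene [ 198  221  125  123 4516] ((586.5390014648438, -134.17323303222656), (259.9101867675781, 210.66973876953125), 89.93449401855469) 0.023971258602237363
0.09 867 [ 0.60167809 -0.14651535  0.13763718] [ 0.5755295  -0.19432803  0.09120053] [ 0.64678677 -0.09544408  0.17087257]
0.12 770 [ 0.60100601 -0.14632274  0.14107297] [ 0.5755295  -0.19432803  0.12442342] [ 0.64678677 -0.09544408  0.17087257]
0.14 288 [ 0.60966324 -0.1465779   0.15314046] [ 0.57612113 -0.18722313  0.14001775] [ 0.64678677 -0.1029019   0.17087257]
0.16 110 [ 0.63372172 -0.14624669  0.16550183] [ 0.61990778 -0.1582276   0.16029482] [ 0.64468478 -0.1314632   0.17087257]
```

```bash
python3 -m creep '[0,0,-0.02,-0.09,0.6, 0,0,-0.04,-0.18,0.4, 0,0,-0.06,-0.27,0.3, 0,0,-0.08,-0.362,0.3, 0,0,-0.08,-0.362,0.3]' 40
```

```text
time: 1.1
eef_pos: [0.2216, 0.5857, 0.2798]
tcp_rot: [3.136, 0.002, -3.139]
contact_force: [0.1, 0.6, 0.3]
width: 0.651
```

View pics/top0c.png

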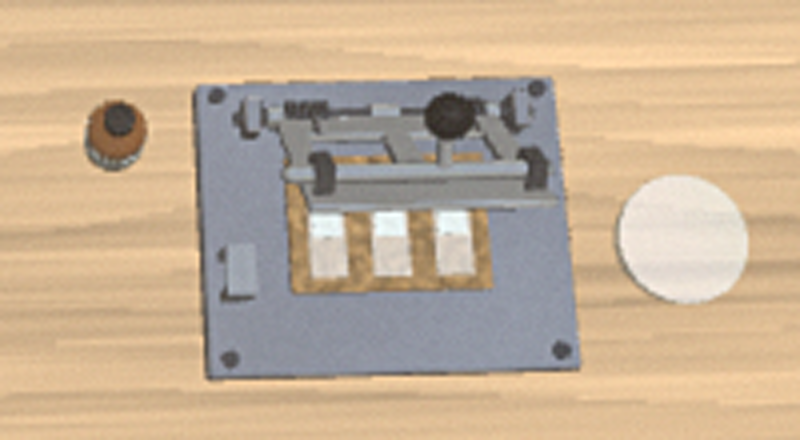

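View pics/scene0c.png

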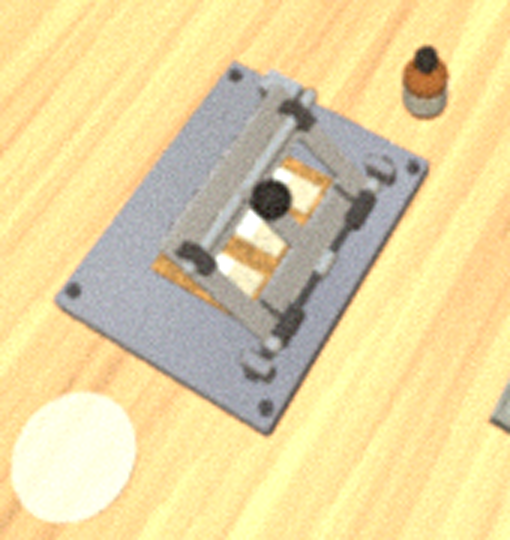

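The enlarged top crop shows the hinge on the +x side, the keeper at crop (240,270) on the +y side, and the ball at (450,116). So the press yaw is about 0. Now I'll travel over to it.

```bash
python3 -m creep '[-0.02,-0.036,0,0,0.2, -0.042,-0.074,0,0,0, -0.066,-0.117,0,0,0, -0.09,-0.16,0,0,0, -0.114,-0.203,0,0,0]'
```

```text
time: 1.6
eef_pos: [0.3366, 0.3809, 0.2781]
tcp_rot: [3.137, 0.001, -3.141]
contact_force: [1.5, 0.8, 0.2]
width: 0.503
```

```bash
python3 -m creep '[-0.024,-0.043,0,0,0, -0.048,-0.086,0,0,0, -0.072,-0.129,0,0,0, -0.096,-0.172,0,0,0, -0.12,-0.215,0,0,0]' && python3 -m creep '[-0.024,-0.043,0,0,0.1, -0.048,-0.086,0,0,0.2, -0.072,-0.129,0,0,0.2, -0.096,-0.172,0,0,0.2, -0.116,-0.21,0,0,0.2]'
```

```text
time: 2.1
eef_pos: [0.457, 0.1639, 0.2766]
tcp_rot: [3.137, 0.001, 3.14]
contact_force: [0.8, 0.7, 0.2]
width: 0.498
time: 2.6
eef_pos: [0.5732, -0.0488, 0.2749]
tcp_rot: [3.137, 0.001, 3.137]
contact_force: [-1.0, 1.2, 0.3]
width: 0.601
```

```bash
python3 -m creep '[-0.02,-0.032,0,0,0.2, -0.04,-0.064,0.02,0,0.2, -0.06,-0.096,0.04,0,0.2, -0.06,-0.096,0.055,0,0.2, -0.06,-0.096,0.055,0,0.2]'
python3 - <<'E'
from h import *
s=manip.sense(); print(s["eef_pos"],s["tcp_rot"],s["joints"])
for n in ("wrist","scene","top"):
    C=cam(n); im,d=viewer.get_image(n); cv2.imwrite(f"pics/{n}1.png",im[:,:,::-1])
    for r in finder.spot_in(n,"knob")[:2]: print(n,round(r["score"],2),c2w(n,r["centre"],C).round(4), r["centre"])
    f,cx,cy,R,t=C; v,u=np.mgrid[0:400,0:640]; W=(np.stack([(u-cx)/f*d,(v-cy)/f*d,d],-1)-t)@R
    m=(d>0)&(im.max(2)<50)&(np.linalg.norm(W-[.633,-.145,.154],axis=-1)<.028)
    p=W[m]; print(n,m.sum())
    if m.sum()>20:
        A=np.c_[2*p,np.ones(len(p))]; b=(p**2).sum(1)
        # fixed radius fit
        from scipy.optimize import least_squares
        r=least_squares(lambda c:np.linalg.norm(p-c,axis=1)-.015,[.633,-.145,.154],loss="soft_l1",f_scale=.001); print(r.x.round(4),np.abs(r.fun).mean())
E
```

```text
time: 3.1
eef_pos: [0.6311, -0.1458, 0.2154]
tcp_rot: [3.137, -0.006, 3.133]
contact_force: [-0.5, 1.4, -0.2]
width: 0.6
[ 0.6311178  -0.14579848  0.21537371] [ 3.13670183 -0.00573909  3.13279152] [-0.1859389   0.47061547  0.55449333  1.27777804 -0.24534499  1.4659762
  1.90831748]
wrist 0.85 [ 0.6085 -0.1412  0.138 ] [0.0034, -0.0251, 0.2611]
wrist 685
[ 0.634  -0.1444  0.155 ] 0.0003661614132862548
scene 0.82 [ 0.605  -0.1447  0.1337] [-0.1329, 0.1591, 0.8235]
scene 130
[ 0.6327 -0.1445  0.1543] 0.0007590619422130355
top 0.93 [ 0.6059 -0.1436  0.1362] [0.2452, -0.003, 0.9124]
top 116
[ 0.6343 -0.1454  0.154 ] 0.0008535337761279569
```

The sphere fits from the three cameras agree within 2 mm: the knob is at (0.634, -0.145, 0.1545), which matches the model for 0.9 rad. Descending and pinching.

```bash
python3 -m creep '[-0.0025,0.001,0.025,0,0.2, -0.0025,0.001,0.05,0,0.2, -0.0025,0.001,0.07,0,0.2, -0.0025,0.001,0.082,0,0.2, -0.0025,0.001,0.082,0,0.2]' 40 && python3 -m creep '[0,0,0,0,-0.5, 0,0,0,0,-0.5, 0,0,0,0,-0.5, 0,0,0,0,-0.5, 0,0,0,0,-0.5]' 40
python3 - <<'E'
from h import *
im,d=viewer.get_image("wrist"); cv2.imwrite("pics/w2.png",im[:,:,::-1])
E
```

```text
time: 3.9
eef_pos: [0.6353, -0.1417, 0.1379]
tcp_rot: [3.136, 0.001, 3.139]
contact_force: [-0.4, 1.4, 0.6]
width: 0.599
time: 4.4
eef_pos: [0.6355, -0.1418, 0.1383]
tcp_rot: [3.136, 0.001, 3.139]
contact_force: [0.4, -0.3, -0.3]
width: 0.246
```

View pics/w2.png

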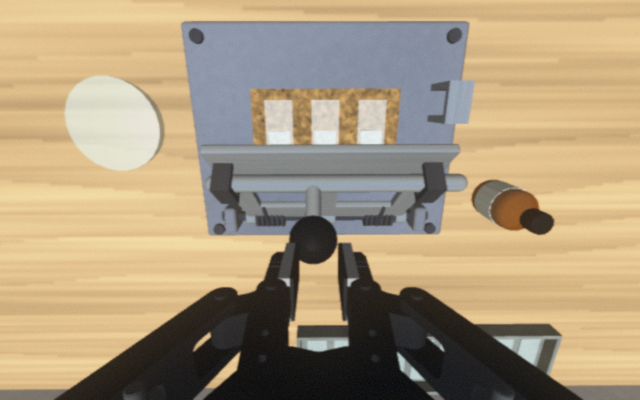

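Run:
```python
from h import *
from scipy.optimize import least_squares
s=manip.sense(); print(s["eef_pos"],s["width"],s["contact_force"])
for n in ("wrist","scene"):
    C=cam(n); im,d=viewer.get_image(n)
    f,cx,cy,R,t=C; v,u=np.mgrid[0:400,0:640]; W=(np.stack([(u-cx)/f*d,(v-cy)/f*d,d],-1)-t)@R
    if n=="wrist":
        for uv in ((313,240),(313,225),(292,255),(348,255),(292,290),(348,290),(290,247),(345,247)): print(uv,d[uv[1],uv[0]],W[uv[1],uv[0]].round(4),im[uv[1],uv[0]])
        m=(np.hypot(u-313,v-240)<19)&(d>0)
    else:
        cv2.imwrite("pics/s2.png",cv2.resize(im[200:350,180:380,::-1],None,fx=4,fy=4)); continue
    p=W[m]; r=least_squares(lambda c:np.linalg.norm(p-c,axis=1)-.015,[.633,-.145,.154],loss="soft_l1",f_scale=.001); print(n,m.sum(),r.x.round(4),np.abs(r.fun).mean())
```

```text
[ 0.6353939  -0.141839    0.13818399] 0.25014523766565455 [ 0.09988637 -0.78457468  0.06644475]
(313, 240) 0.16259594 [ 0.6276 -0.1444  0.169 ] [49 47 45]
(313, 225) 0.16580033 [ 0.6208 -0.1444  0.1634] [34 31 31]
(292, 255) 0.13993262 [ 0.6244 -0.1543  0.1918] [68 65 64]
(348, 255) 0.14053652 [ 0.6248 -0.127   0.1914] [75 72 72]
(292, 290) 0.12420788 [ 0.631  -0.1531  0.2105] [60 57 52]
(348, 290) 0.120344006 [ 0.6287 -0.1293  0.2139] [43 38 34]
(290, 247) 0.14770655 [ 0.6243 -0.156   0.1835] [73 72 72]
(345, 247) 0.14851621 [ 0.6248 -0.1277  0.183 ] [72 71 71]
wrist 1121 [ 0.634  -0.1447  0.1552] 0.0008092219976586944
```

View pics/s2.png

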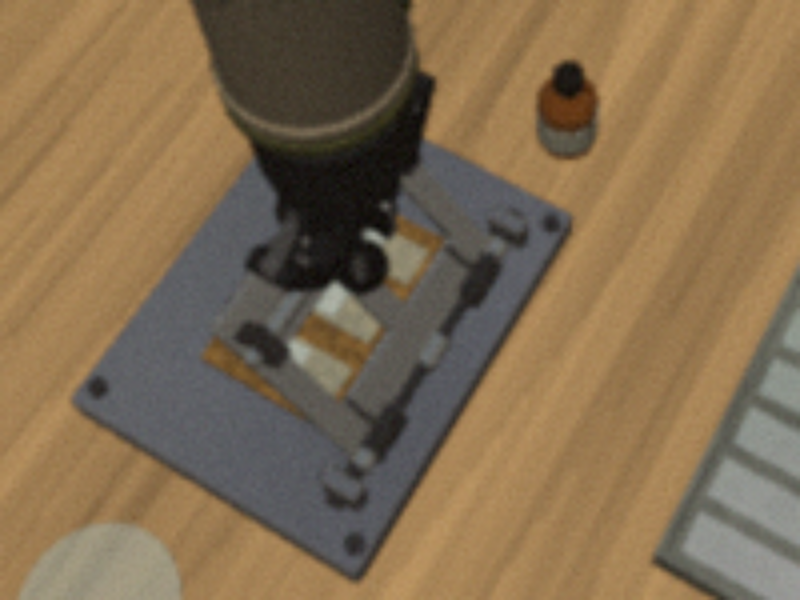

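Run:
```python
from h import *
s=manip.sense(); C=cam("wrist"); f,cx,cy,R,t=C
print("cam pos",(-R.T@t).round(4),"axis",R[2].round(3)); p=s["eef_pos"]
for dz in (0,.02,.04,.05): print(dz,w2px("wrist",p+[0,0,dz],C),w2px("wrist",p+[-.011,.0105,dz],C))
im,d=viewer.get_image("wrist")
cv2.imwrite("pics/w3.png",cv2.convertScaleAbs(cv2.resize(im[190:340,220:420,::-1],None,fx=4,fy=4,interpolation=cv2.INTER_CUBIC),alpha=1.8,beta=20))
W=(np.stack([(np.arange(640)-cx)/f]),)
for u in (292,294,296,344,346,348):
  print(u,[(v,px2w("wrist",u,v,float(d[v,u]),C).round(3).tolist()) for v in range(236,262,4)])
```

```text
cam pos [ 0.5555 -0.1422  0.3163] axis [ 0.312  0.005 -0.95 ]
0 (np.float64(317.44358104490124), np.float64(230.30892958745125)) (np.float64(333.19487402674696), np.float64(215.007046157577))
0.02 (np.float64(317.5859259154396), np.float64(243.7887572175891)) (np.float64(335.0801399729794), np.float64(227.06134258907045))
0.04 (np.float64(317.76286359432373), np.float64(260.54446751199913)) (np.float64(337.4336887679479), np.float64(242.10981619950783))
0.05 (np.float64(317.8685003200874), np.float64(270.54809355992575)) (np.float64(338.8442028806071), np.float64(251.12857308565344))
292 [(236, [0.629, -0.157, 0.161]), (240, [0.63, -0.157, 0.163]), (244, [0.624, -0.155, 0.18]), (248, [0.624, -0.155, 0.184]), (252, [0.624, -0.155, 0.189]), (256, [0.624, -0.154, 0.192]), (260, [0.625, -0.154, 0.196])]
294 [(236, [0.627, -0.155, 0.164]), (240, [0.63, -0.156, 0.164]), (244, [0.625, -0.154, 0.179]), (248, [0.624, -0.154, 0.185]), (252, [0.625, -0.154, 0.187]), (256, [0.624, -0.153, 0.192]), (260, [0.625, -0.153, 0.196])]
296 [(236, [0.627, -0.154, 0.164]), (240, [0.629, -0.154, 0.165]), (244, [0.624, -0.153, 0.18]), (248, [0.624, -0.153, 0.185]), (252, [0.624, -0.153, 0.189]), (256, [0.624, -0.152, 0.193]), (260, [0.626, -0.152, 0.194])]
344 [(236, [0.704, -0.11, 0.002]), (240, [0.709, -0.109, 0.002]), (244, [0.624, -0.128, 0.18]), (248, [0.624, -0.128, 0.185]), (252, [0.625, -0.129, 0.187]), (256, [0.624, -0.129, 0.193]), (260, [0.625, -0.129, 0.196])]
346 [(236, [0.704, -0.107, 0.002]), (240, [0.71, -0.107, 0.001]), (244, [0.625, -0.127, 0.179]), (248, [0.625, -0.127, 0.183]), (252, [0.624, -0.128, 0.19]), (256, [0.624, -0.128, 0.193]), (260, [0.624, -0.129, 0.197])]
348 [(236, [0.704, -0.105, 0.001]), (240, [0.71, -0.104, 0.0]), (244, [0.625, -0.126, 0.18]), (248, [0.625, -0.126, 0.184]), (252, [0.624, -0.127, 0.19]), (256, [0.624, -0.127, 0.193]), (260, [0.625, -0.127, 0.196])]
```

View pics/w3.png

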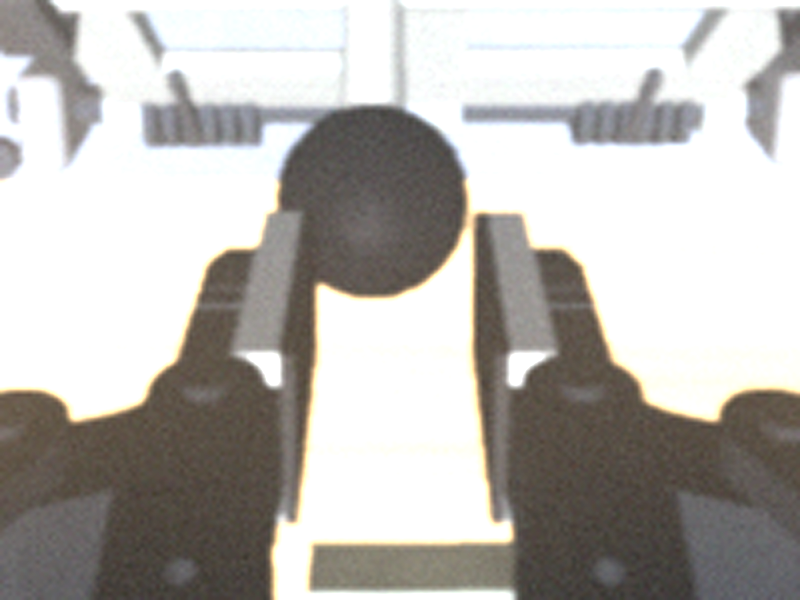

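The wrist depth shows the fingertips at z ≈ 0.179, above the ball top at 0.170. The reported TCP z is 0.138, so the reading sits about 41 mm below the real fingertips and the jaws closed on air over the ball. I'll trust the camera: reopen, shift y by -4 mm, and descend the difference in steps, checking as I go.

```bash
python3 -m creep '[0,-0.002,0,0,0.2, 0,-0.004,0,0,0.2, 0,-0.004,0,0,0.2, 0,-0.004,0.01,0,0.2, 0,-0.004,0.02,0,0.2]' 40
python3 - <<'E'
from h import *
s=manip.sense(); print(s["eef_pos"],s["width"],s["contact_force"])
C=cam("wrist"); im,d=viewer.get_image("wrist"); f,cx,cy,R,t=C
cv2.imwrite("pics/w4.png",cv2.convertScaleAbs(cv2.resize(im[190:340,220:420,::-1],None,fx=4,fy=4,interpolation=cv2.INTER_CUBIC),alpha=1.8,beta=20))
v,u=np.mgrid[0:400,0:640]; W=(np.stack([(u-cx)/f*d,(v-cy)/f*d,d],-1)-t)@R
m=(d>0)&(abs(W[...,0]-.6245)<.0025)&(W[...,2]<.25)&(v<330)
for a,b in ((0,318),(318,640)):
    q=m&(u>=a)&(u<b)&(im.min(2)>52)&(W[...,2]>.13)&(W[...,2]<.21); p=W[q]; print(len(p),p.min(0).round(4),p.max(0).round(4),np.percentile(p[:,2],[1,5,50]).round(4), np.median(p[:,1]).round(4))
E
```

```text
time: 5.1
eef_pos: [0.6353, -0.1456, 0.1171]
tcp_rot: [3.136, 0.001, 3.139]
contact_force: [-0.2, 0.0, -0.3]
width: 0.596
[ 0.63533718 -0.14563839  0.11714954] 0.5960972443491316 [-0.2342354   0.04642066 -0.3058757 ]
542 [ 0.622  -0.2042  0.1522] [ 0.6269 -0.1535  0.2097] [0.1543 0.1608 0.1838] -0.175
551 [ 0.6222 -0.136   0.1505] [ 0.6269 -0.0875  0.2099] [0.1538 0.1597 0.183 ] -0.1158
```

View pics/w4.png

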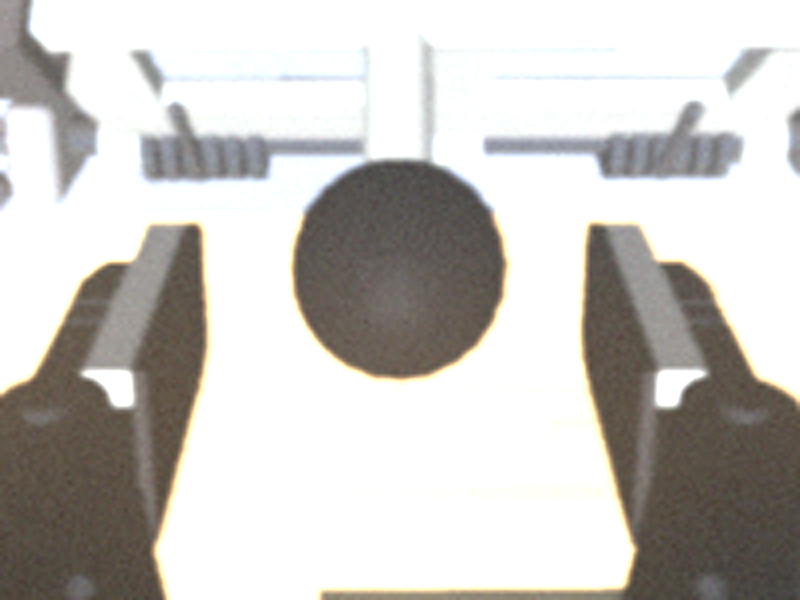

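```bash
python3 -m creep '[-0.001,0.0005,0.008,0,0.2, -0.001,0.0005,0.016,0,0.2, -0.001,0.0005,0.022,0,0.2, -0.001,0.0005,0.022,0,-0.1, -0.001,0.0005,0.022,0,-0.4]' 40 && python3 -m creep '[0,0,0,0,-0.6, 0,0,0,0,-0.6, 0,0,0,0,-0.6]' 40
python3 - <<'E'
from h import *
s=manip.sense(); print(s["eef_pos"],s["width"],s["contact_force"])
C=cam("wrist"); im,d=viewer.get_image("wrist")
cv2.imwrite("pics/w5.png",cv2.convertScaleAbs(cv2.resize(im[190:340,220:420,::-1],None,fx=4,fy=4,interpolation=cv2.INTER_CUBIC),alpha=1.8,beta=20))
for u in (294,298,340,346): print(u,[(v,px2w("wrist",u,v,float(d[v,u]),C).round(3).tolist()) for v in range(236,262,4)])
E
```

```text
time: 5.65
eef_pos: [0.635, -0.1445, 0.0927]
tcp_rot: [3.135, -0.002, 3.139]
contact_force: [-1.4, 0.7, -3.9]
width: 0.323
time: 5.95
eef_pos: [0.6349, -0.1445, 0.0927]
tcp_rot: [3.135, -0.003, 3.139]
contact_force: [-0.5, 0.6, -1.9]
width: 0.329
[ 0.63494438 -0.14452811  0.09271101] 0.3288295066629 [-0.53200063  0.55495665 -1.91831028]
294 [(236, [0.661, -0.165, 0.045]), (240, [0.667, -0.165, 0.041]), (244, [0.679, -0.167, 0.025]), (248, [0.684, -0.167, 0.023]), (252, [0.688, -0.167, 0.025]), (256, [0.704, -0.169, 0.002]), (260, [0.709, -0.169, 0.002])]
298 [(236, [0.661, -0.161, 0.045]), (240, [0.667, -0.162, 0.04]), (244, [0.679, -0.163, 0.024]), (248, [0.683, -0.163, 0.025]), (252, [0.688, -0.163, 0.024]), (256, [0.705, -0.165, 0.001]), (260, [0.623, -0.154, 0.153])]
340 [(236, [0.661, -0.125, 0.046]), (240, [0.665, -0.125, 0.046]), (244, [0.679, -0.123, 0.025]), (248, [0.683, -0.123, 0.026]), (252, [0.688, -0.123, 0.024]), (256, [0.705, -0.121, 0.001]), (260, [0.623, -0.134, 0.153])]
346 [(236, [0.663, -0.119, 0.042]), (240, [0.675, -0.117, 0.024]), (244, [0.624, -0.13, 0.135]), (248, [0.624, -0.13, 0.14]), (252, [0.626, -0.13, 0.139]), (256, [0.628, -0.13, 0.141]), (260, [0.629, -0.13, 0.143])]
```

View pics/w5.png

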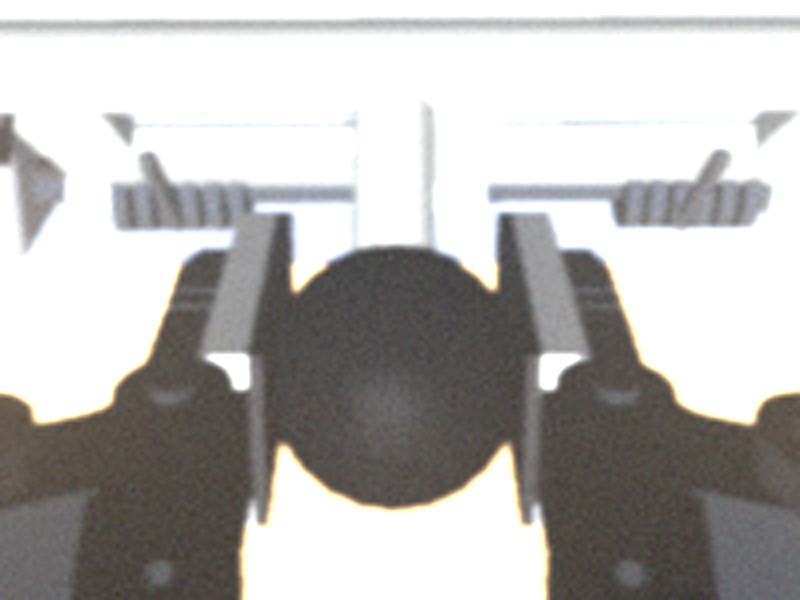

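The ball is seated mid-pad, filling the gap at (310,265) in the full picture. Width is 0.33, about 28 mm. Now I'll swing the gate down along the arc.

```bash
python3 -m creep '[0.0087,0,0.0025,0,-0.6, 0.0172,0,0.0056,0,-0.6, 0.0254,0,0.0094,0,-0.6, 0.0334,0,0.0138,0,-0.6, 0.0409,0,0.0188,0,-0.6]' 50
```

```text
time: 6.5
eef_pos: [0.5946, -0.1444, 0.0751]
tcp_rot: [3.136, 0.001, 3.139]
contact_force: [4.8, 0.9, 1.8]
width: 0.327
```

```bash
python3 -m creep '[0.0078,0,0.0067,0,-0.6, 0.0145,0,0.0128,0,-0.6, 0.0208,0,0.0193,0,-0.6, 0.0266,0,0.0263,0,-0.6, 0.0318,0,0.0337,0,-0.6]' 50
```

```text
time: 7.0
eef_pos: [0.5628, -0.1444, 0.0414]
tcp_rot: [3.136, 0.002, 3.139]
contact_force: [6.5, -0.1, 3.8]
width: 0.324
```

```bash
python3 -m creep '[0.0032,0,0.0052,0,-0.6, 0.0061,0,0.0105,0,-0.6, 0.0087,0,0.0159,0,-0.6, 0.009,0,0.0172,0,-0.6, 0.009,0,0.0172,0,-0.6]' 50
python3 - <<'E'
from h import *
from scipy.optimize import least_squares
s=manip.sense(); print(s["eef_pos"],s["width"],s["contact_force"])
for n in ("wrist","scene"):
    C=cam(n); im,d=viewer.get_image(n); f,cx,cy,R,t=C
    c=im[100:300,170:470] if n=="wrist" else im[210:340,190:340]
    cv2.imwrite(f"pics/{n}6.png",cv2.convertScaleAbs(cv2.resize(c[:,:,::-1],None,fx=2.6 if n=="wrist" else 4,fy=2.6 if n=="wrist" else 4,interpolation=cv2.INTER_CUBIC),alpha=1.5,beta=10))
    if n=="wrist":
        v,u=np.mgrid[0:400,0:640]; W=(np.stack([(u-cx)/f*d,(v-cy)/f*d,d],-1)-t)@R
        m=(d>0)&(im.max(2)<60)&(np.linalg.norm(W-[.553,-.145,.088],axis=-1)<.025)&(abs(W[...,1]+.1447)<.011); p=W[m]
        r=least_squares(lambda c:np.linalg.norm(p-c,axis=1)-.015,[.553,-.145,.088],loss="soft_l1",f_scale=.001); print(m.sum(),r.x.round(4),np.abs(r.fun).mean())
E
```

```text
time: 7.5
eef_pos: [0.5538, -0.1444, 0.0241]
tcp_rot: [3.136, 0.002, 3.139]
contact_force: [3.1, -0.5, 6.1]
width: 0.325
[ 0.55380473 -0.14436396  0.02413216] 0.32500485847878235 [ 3.13743077 -0.50536247  6.08525977]
3031 [ 0.5541 -0.1441  0.09  ] 0.0003858146090393877
```

View pics/wrist6.png

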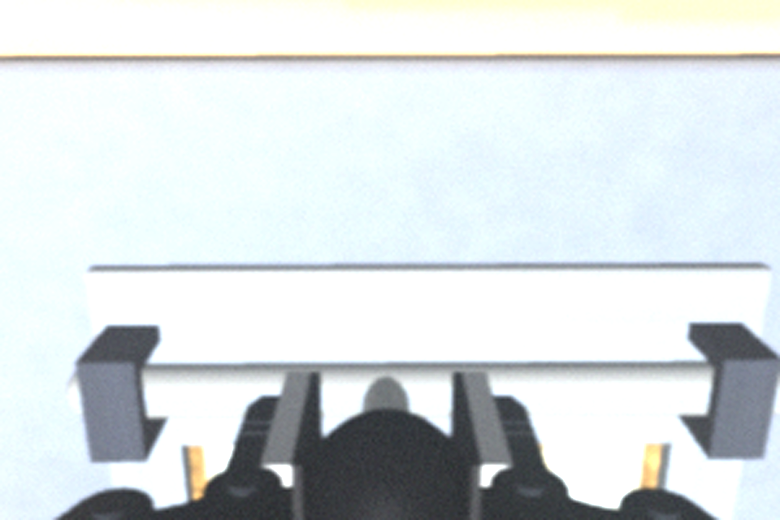

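View pics/scene6.png

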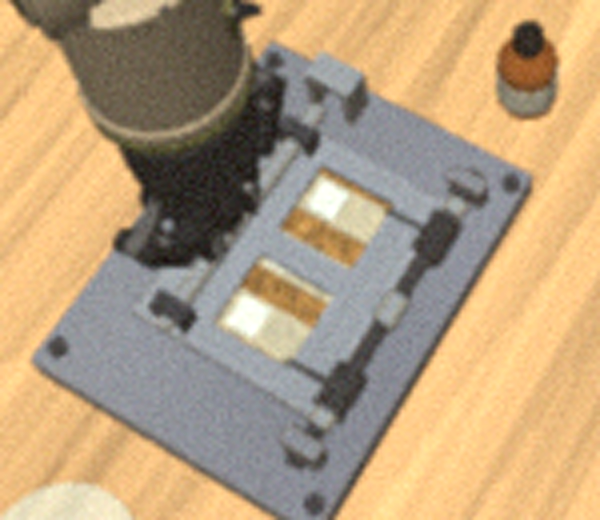

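Gate is nearly down: the ball is at z = 0.090 against 0.087 when shut, and the bolt is still drawn. I'll press a little further to reach the stop.

```bash
python3 -m creep '[0.0005,0,0.001,0,-0.6, 0.001,0,0.002,0,-0.6, 0.0012,0,0.003,0,-0.6, 0.0012,0,0.004,0,-0.6, 0.0012,0,0.004,0,-0.6]' 50
python3 - <<'E'
from h import *
from scipy.optimize import least_squares
s=manip.sense(); print(s["eef_pos"],s["width"],s["contact_force"])
n="wrist";C=cam(n); im,d=viewer.get_image(n); f,cx,cy,R,t=C
v,u=np.mgrid[0:400,0:640]; W=(np.stack([(u-cx)/f*d,(v-cy)/f*d,d],-1)-t)@R
m=(d>0)&(im.max(2)<60)&(np.linalg.norm(W-[.553,-.145,.088],axis=-1)<.025)&(abs(W[...,1]+.1447)<.011); p=W[m]
r=least_squares(lambda c:np.linalg.norm(p-c,axis=1)-.015,[.553,-.145,.088],loss="soft_l1",f_scale=.001); print(m.sum(),r.x.round(4))
for vv in (205,210,215,220,225,230,235,238,240): print(vv,[W[vv,uu].round(4).tolist() for uu in (240,400)])
E
```

```text
time: 8.1
eef_pos: [0.5534, -0.1446, 0.0213]
tcp_rot: [3.136, 0.004, 3.139]
contact_force: [1.4, -0.2, 10.6]
width: 0.325
[ 0.55338635 -0.1445942   0.02126221] 0.3247625581066181 [ 1.38057902 -0.22104042 10.63178759]
3050 [ 0.553  -0.1443  0.0878]
205 [[0.5287, -0.19, 0.0396], [0.5287, -0.0963, 0.041]]
210 [[0.5316, -0.1901, 0.0402], [0.5321, -0.0958, 0.0402]]
215 [[0.5343, -0.1901, 0.0412], [0.5351, -0.0956, 0.0405]]
220 [[0.5376, -0.1904, 0.041], [0.538, -0.0956, 0.0413]]
225 [[0.5411, -0.191, 0.0402], [0.5408, -0.0956, 0.0422]]
230 [[0.5442, -0.1911, 0.0407], [0.5447, -0.0949, 0.0407]]
235 [[0.547, -0.1911, 0.0416], [0.5479, -0.0946, 0.0409]]
238 [[0.5499, -0.1918, 0.0397], [0.5502, -0.0943, 0.0403]]
240 [[0.5471, -0.1894, 0.0483], [0.5476, -0.0967, 0.0483]]
```

The plate face measures z = 0.040, flat, so the gate is shut. Ball y of -0.1443 means bolt travel of about 10 mm. Holding down and sliding +y.

```bash
python3 -m creep '[0,0.002,0.003,0,-0.6, 0,0.006,0.003,0,-0.6, 0,0.010,0.003,0,-0.6, 0,0.014,0.003,0,-0.6, 0,0.014,0.003,0,-0.6]' 50
```

```text
time: 8.65
eef_pos: [0.5551, -0.1305, 0.02]
tcp_rot: [3.137, 0.008, 3.141]
contact_force: [2.1, 1.0, 16.0]
width: 0.322
```

```bash
python3 -m creep '[0.001,0.004,0.0015,0,-0.6, 0.001,0.008,0.0015,0,-0.6, 0.001,0.012,0.0015,0,-0.6, 0.001,0.015,0.0015,0,-0.6, 0.001,0.015,0.0015,0,-0.6]' 50
python3 - <<'E'
from h import *
from scipy.optimize import least_squares
s=manip.sense(); print(s["eef_pos"],s["width"],s["contact_force"])
n="wrist";C=cam(n); im,d=viewer.get_image(n); f,cx,cy,R,t=C
cv2.imwrite("pics/w7.png",cv2.convertScaleAbs(cv2.resize(im[100:300,170:470,::-1],None,fx=2.6,fy=2.6,interpolation=cv2.INTER_CUBIC),alpha=1.3,beta=5))
v,u=np.mgrid[0:400,0:640]; W=(np.stack([(u-cx)/f*d,(v-cy)/f*d,d],-1)-t)@R
g=np.array([.553,s["eef_pos"][1],.088])
m=(d>0)&(im.max(2)<60)&(np.linalg.norm(W-g,axis=-1)<.025)&(abs(W[...,1]-g[1])<.011); p=W[m]
r=least_squares(lambda c:np.linalg.norm(p-c,axis=1)-.015,g,loss="soft_l1",f_scale=.001); print(m.sum(),r.x.round(4))
E
```

```text
time: 9.15
eef_pos: [0.5552, -0.1155, 0.0201]
tcp_rot: [3.137, 0.01, -3.141]
contact_force: [2.5, 1.2, 14.5]
width: 0.323
[ 0.55524495 -0.11551569  0.02006437] 0.32322355808451037 [ 2.54974571  1.21925917 14.54731104]
3127 [ 0.553  -0.1152  0.0876]
```

View pics/w7.png

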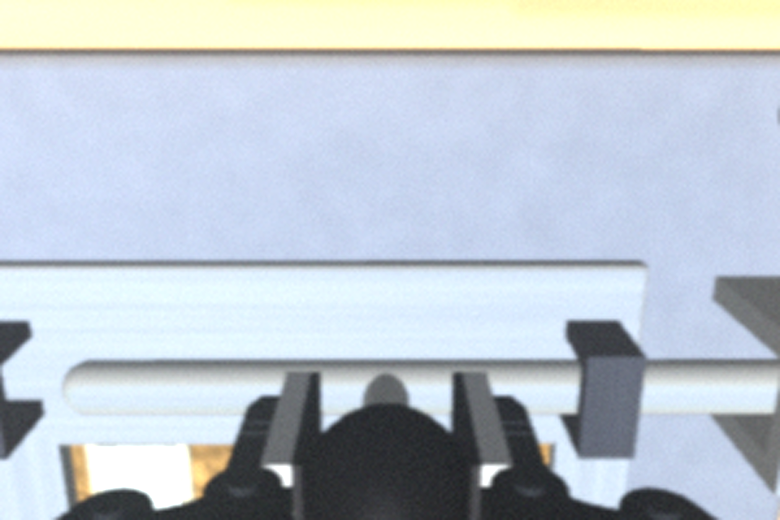

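The bolt runs under the keeper strap (right edge of the crop, row ~385), with travel of about 39 mm. One small nudge to the end stop, then I'll ease off and open.

```bash
python3 -m creep '[0,0.001,0.001,0,-0.6, 0,0.002,0.001,0,-0.6, 0,0.002,0.001,0,-0.6]' 50 && python3 -m creep '[0,0,-0.002,0,-0.6, 0,0,-0.003,0,-0.3, 0,0,-0.003,0,0, 0,0,-0.003,0,0.2, 0,0,-0.003,0,0.3]'
python3 - <<'E'
from h import *
n="wrist"; im,d=viewer.get_image(n)
cv2.imwrite("pics/w8.png",cv2.convertScaleAbs(cv2.resize(im[100:340,170:470,::-1],None,fx=2.4,fy=2.4,interpolation=cv2.INTER_CUBIC),alpha=1.3,beta=5))
E
```

```text
time: 9.5
eef_pos: [0.5554, -0.1143, 0.0202]
tcp_rot: [3.137, 0.011, -3.141]
contact_force: [-0.3, -1.0, 14.2]
width: 0.326
time: 10.0
eef_pos: [0.5538, -0.1145, 0.0221]
tcp_rot: [3.137, 0.008, -3.141]
contact_force: [1.1, -0.8, -0.0]
width: 0.65
```

View pics/w8.png

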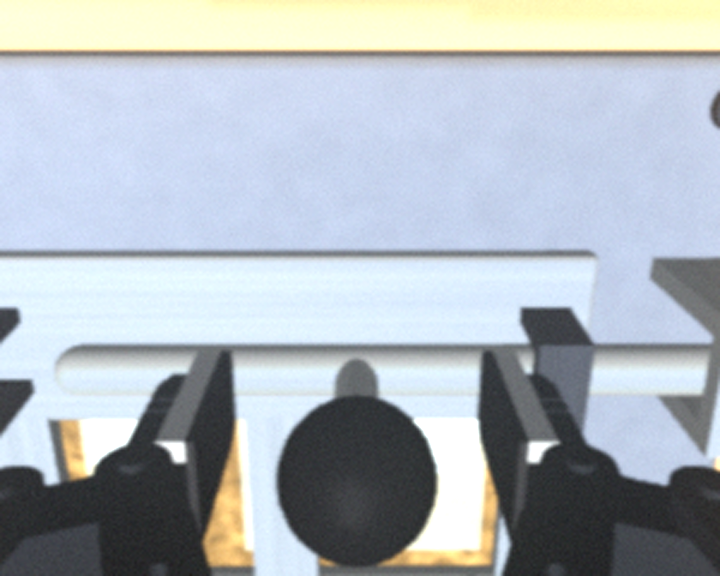

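Both fingers are clear of the ball at crop (357,480), and the gate stays down. Withdrawing straight up.

```bash
python3 -m creep '[0,0,-0.015,0,0.3, 0,0,-0.035,0,0.3, 0,0,-0.065,0,0.3, 0,0,-0.10,0,0.3, 0,0,-0.13,0,0.3]' && python3 -m creep '[0.02,0,-0.03,0,0.3, 0.03,0,-0.05,0,0.3, 0.03,0,-0.05,0,0.3, 0.03,0,-0.05,0,0.3]'
python3 - <<'E'
from h import *
from scipy.optimize import least_squares
for n in ("wrist","scene","top"):
    C=cam(n); im,d=viewer.get_image(n); f,cx,cy,R,t=C
    cv2.imwrite(f"pics/{n}9.png",im[:,:,::-1])
    v,u=np.mgrid[0:400,0:640]; W=(np.stack([(u-cx)/f*d,(v-cy)/f*d,d],-1)-t)@R
    m=(d>0)&(im.max(2)<60)&(np.linalg.norm(W-[.556,-.115,.09],axis=-1)<.022); p=W[m]
    if m.sum()>30:
        r=least_squares(lambda c:np.linalg.norm(p-c,axis=1)-.015,[.556,-.115,.09],loss="soft_l1",f_scale=.001); print(n,m.sum(),r.x.round(4))
    for l in ("dish","stain","beaker"):
        if n!="wrist":
            for r in finder.spot_in(n,l)[:1]: print(n,l,round(r["score"],2),c2w(n,r["centre"],C).round(3))
E
```

```text
time: 10.55
eef_pos: [0.5528, -0.1155, 0.1548]
tcp_rot: [3.138, 0.009, 3.141]
contact_force: [-0.2, -0.0, 0.8]
width: 0.649
time: 10.95
eef_pos: [0.5223, -0.1157, 0.2053]
tcp_rot: [3.137, 0.011, 3.141]
contact_force: [2.0, 0.6, 0.7]
width: 0.65
wrist 521 [ 0.5553 -0.1137  0.0922]
scene 117 [ 0.5534 -0.1138  0.0914]
scene dish 0.67 [ 0.576 -0.347  0.019]
scene stain 0.63 [0.66  0.046 0.053]
scene beaker 0.65 [0.529 0.456 0.069]
top stain 0.69 [0.649 0.06  0.057]
top beaker 0.74 [0.53  0.484 0.054]
```

View pics/wrist9.png

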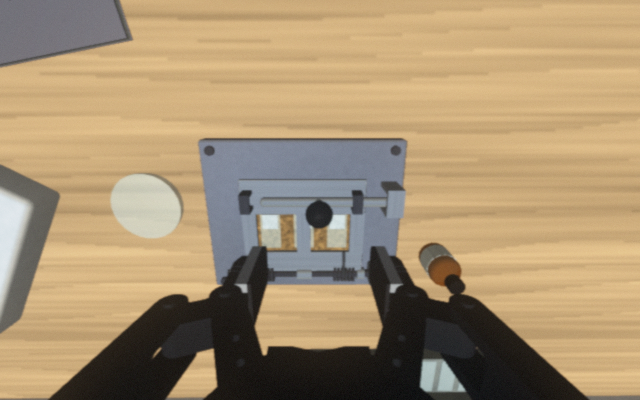

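View pics/scene9.png

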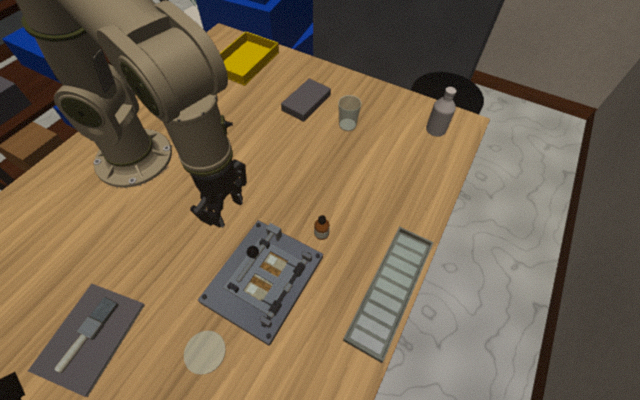

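The ball is at z ≈ 0.0915, or about 0.04 rad, held by the keeper, with bolt travel of about 40 mm. The dish (204,352), bottle (321,228) and beaker (348,112) sit at the same pixels as before. Handing in.

```bash
python3 -c "
from cell import manip
s=manip.sense(); print(s['time'],s['contact_force']); print(manip.hand_in())"
```

```text
11.4 [ 0.23132928 -0.33943591 -0.10316301]
the job is handed in; nothing more can be done
None
```

The press is closed and bolted, and I handed the job in at 11.4 s of the 38 s allowed; no verdict was reported. I pinched the ball knob, swung the gate down along its arc, and pressed it to its stop. At that point the plate face measured z ≈ 0.040 m, with the bolt still at about 10 mm. While holding it down I slid the bolt home, let go and withdrew upwards.

**Last checks**
- **Gate:** with the gripper away, the knob sits at about (0.554, -0.114, 0.092) m. That puts the gate at about 0.04 rad, resting against the keeper by itself.
- **Bolt:** travel is about 40 mm, and the pictures show it under the keeper.
- **Contact:** the measured tool force was about zero, with the arm about 0.1 m or more clear of the press.
- **Bystanders:** the dish, bottle and beaker are at the same pixels as at the start. The top-camera network did not report the dish in the final check, but the scene camera showed it in place.

**Disagreements**
- **TCP height:** the reported TCP was about 41 mm lower than the fingertips seen in the wrist depth image. Because of this the first grip closed on air above the ball. I corrected from the camera and the second grip held.
- **Bottle and beaker:** the two cameras' network positions for the bottle and beaker differed by 15–30 mm.

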